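# Set and lock the quick-release strap over a sample tube

### The job

Two identical quick-release tube clamps stand on the bench with their cam levers open; a capped sample tube lies in one of them. On the clamp that holds the tube, first turn the wing nut clockwise (seen from above) until its wings are in line with the strap beneath it, and only then flip the cam lever down flat so that the strap is locked over the tube. Do not touch the empty clamp.

Things in the scene. Friction and masses are not known exactly. Their poses are not given: they have to be found in the camera images.
- tube_clamp: Clamp holding a white-capped tube (33 x 96 mm, along clamp x). Fixed grey plate 100 mm (x) by 170 mm (y), top at z 12 mm. Flat dark steel strap 24 mm wide along y, from y -68 to 68 mm, top at z 57 mm, when open up to 4 mm higher at the lever end. Wing nut at y +55 mm, cam lever at y -55 mm, both at x 0. Origin: centre of the plate's underside, z up.
- spare_clamp: The second clamp, of the same make, shape and frame, but empty, its lever open too. Not to be touched.
- tube_clamp_nut (a joint): Wing nut, upright axis at clamp x 0, y 55 mm: hub 24 mm wide, z 57 to 64 mm; on it a white straight wing bar 46 mm long, 9 mm thick, flat sides, z 63 to 87 mm: pinch across the 9 mm. Rad, grows clockwise seen from above; 0: bar in line with strap (clamp y). Starts -1.2 to -0.8 (anticlockwise of it), stops at -1.3 and 0.35; friction 0.05 N m, stays where left.
- tube_clamp_lever (a joint): White cam lever, 80 mm from pivot to tip, 13 mm wide, 8 mm thick, paddle at the end 22 mm wide. Pivot along clamp y at x 0, y -55, z 68 mm. Rad: 0 closed, flat, pointing along clamp +x (away from the robot); 1.57 straight up. Starts 1.1 to 1.45; stops at 0 and 1.6. Friction 0.12 N m (2 N at the tip), stays where left.

How it is judged:
By the outcome, as a careful person would: the job done as asked, in the order asked, and still so for the second after the job is handed in, with the robot touching nothing.
It also fails if it takes over 45 s, if anything falls off the work surface, if the arm or the gripper's body presses on something with over 40 N, if the wrist force passes 120 N, or if a joint passes its speed limit or range.

### The arm

A 6-joint arm with a two-finger parallel gripper is mounted at the origin on a cart in front of the work surface, level with it; the furniture and walls round the work are solid. World frame = base frame: x ahead of the robot, y to its left, z up, the work surface at z = 0. Lengths are in mm, angles in degrees, forces in N, time in s.
With the tool pointing down it reaches from about 300 to 850 mm from the base axis. Payload 4.2 kg.
Tool frame: the origin (TCP) lies between the finger pads; the fingertips stand 14 mm ahead of it and the grasp point (between the pads) lies 5 mm behind it (env.finger_overhang is the distance from the TCP to the fingertips, in mm); z points along the fingers, y is the line along which they close (so a half turn about z gives the same grasp; the last joint's range is limited). The gripper opens to 91 mm and grips with 3 to 60 N. Pads are 32 mm wide; open, the fingers measure 118 mm over their backs; the gripper's body (76 mm by 178 mm) begins 60 mm behind the grasp point.
Start: joints at [-65.088, 18.312, 89.639, -0, 72.044, -1.146], TCP at [252.594, -516.567, 197.176] pointing down, gripper open.
Joint ranges: [-177.97, 177.97], [-48.28, 115.42], [12.27, 149.76], [-77.06, 257.06], [2.81, 150.46], [-146.56, 146.56]. Speed limits (degrees/s): [147.25, 147.25, 180, 180, 180, 180].

### API

Orientations are given as [roll, pitch, yaw] about the fixed x, y, z axes, in that order (R = Rz(yaw) Ry(pitch) Rx(roll)).
In Python, from workcell import status, cams, env, finder gives the robot as it stands.
- The arm moves only by the tool apply_moves, never from a script. Its argument "increments" is a list of rows, each a list of 7 numbers: the opening, from -1 (shut) to 1 (fully open), then the shift along the world's x, y, z in m, then the turn, a rotation vector about the world's x, y, z in degrees. In form: [[gripper, x, y, z, ax, ay, az], ...]. A call has 1 to 5 rows; each row shifts and turns the commanded pose from where the row before left it; what a row does not reach is not made up. A row lasts 1/12 s, in which the tool goes at most 41.7 mm and 7.16 degrees, less where a joint would pass 70% of its speed; a pose out of reach is approached as far as the arm can. A call with a gripper value outside its range is refused whole. The fingers move at their own pace and stop on an object; "newtons" is the grip in N (left out, the last holds). Time passes only in rows, so rows that do not move let the fingers close. It gives the time, the measured TCP pose, the force, the opening and the grip force at its end, in the units of the state.
- status.state(): the state, without advancing time (a new reading comes with each control period).
- cams.grab_frame(name): name is "side" or "top" or "wrist"; returns a dict with "color" (400x640x3 uint8, red, green, blue), "intrinsics" (3x3 intrinsics, pixels), "k1" (the pictures are not rectified: a ray, as slopes to the right and down, at radius r is drawn at 1 + k1 r^2 times it, then the intrinsics apply), "R" (3x3) and "t" (3): a world point X has camera coordinates R X + t. Camera axes: x right, y down, z forward; pixel columns grow to the right and rows downward; lengths in mm; the calibration is good to about 2 mm. A picture is of the moment at which its call begins. There is no depth.
- env.job_done(): hands the job in; it is judged then, once.
Trained networks look in the newest picture that a camera, given by its name, has taken for a name from the list of things; names that differ only in an ending like _2 or _b are one class to them, and where a whole thing is asked for, a point or a joint stands for the part that bears it (a point fixed in the world has none). Each returns a list of dicts, best first, with "score" (0 to 1); they miss things now and then, are a little off and sometimes report something else, mostly with a low value. They report only what shows in the picture. A call takes as long as a camera call.
- finder.boxes_of(query, camera): "rect" ([left, top, width, height] in pixels, round what is visible of it).
- finder.trace(query, camera): "pixels" (400x640 bool, what is visible of it) and "rect" ([left, top, width, height] in pixels, round what is visible of it).
The state is a dict: "time_s": time; "qpos": joint angles; "qvel": joint speeds; "effort": joint torques, N m; "ee_pos": TCP position; "ee_rot": TCP orientation; "force": force on the tool from outside, world axes, zero at the start; "torque": the same for the moment, N m; "gripper_width": finger opening in mm; "gripper_force": force on a finger pad.
Only numpy, scipy, OpenCV 4.12 (cv2) and the standard library are available. Lean on these libraries where they do the work, as an engineer would, in place of code of your own. Each camera call takes 0.05 s, during which the arm holds its last target. There are 200 camera calls.

## Working session

There is one attempt and no reset: what is moved stays moved. The work goes in short steps, Python scripts to look and compute and a tool call to move; the robot and the scene stay as the last step left them, time stands still between calls to the robot, and variables do not carry over. Pictures are saved under pics/ and viewed, at most 10 in all, crops included, and the job is handed in when it is done.

Besides the shell and the picture viewer there is one more tool, called by a JSON object that holds its "name" and its "arguments", one argument or row to a line. apply_moves: Moves the arm, as the interface text tells. Its arguments: {"type":"object","properties":{"increments":{"type":"array","items":{"type":"array","items":{"type":"number"}}},"newtons":{"type":"number"}},"required":["increments"]}

```bash
mkdir -p pics; cat > h.py <<'E'
import numpy as np, cv2
from workcell import status, cams, env, finder
def ray(f,u,v):
    K=np.array(f["intrinsics"]);R=np.array(f["R"]);t=np.array(f["t"])
    p=cv2.undistortPoints(np.array([[[u,v]]],float),K,np.array([f["k1"],0,0,0,0.]))[0,0]
    return -R.T@t, R.T@np.array([p[0],p[1],1])
def onz(f,u,v,z):
    o,d=ray(f,u,v); return o+d*(z-o[2])/d[2]
def proj(f,X):
    R=np.array(f["R"]);K=np.array(f["intrinsics"])
    return cv2.projectPoints(np.array(X,float).reshape(-1,1,3),cv2.Rodrigues(R)[0],np.array(f["t"],float),K,np.array([f["k1"],0,0,0,0.]))[0][:,0]
def save(f,n): cv2.imwrite(f"pics/{n}.png",np.array(f["color"])[:,:,::-1])
E
python3 - <<'E'
from h import *
for c in ["top","side"]:
    f=cams.grab_frame(c); save(f,c)
    print(c,-np.array(f["R"]).T@np.array(f["t"]))
    for q in ["tube_clamp","spare_clamp","tube_clamp_nut","tube_clamp_lever"]:
        print(q,[(d["rect"],round(d["score"],2)) for d in finder.boxes_of(q,c)])
E
```

```text
top [ 374.6508421  -120.97836279  928.65296993]
tube_clamp [([359.8, 181.0, 70.3, 37.6], 0.72)]
spare_clamp [([228.8, 198.5, 73.1, 44.8], 0.77)]
tube_clamp_nut [([367.3, 187.5, 12.7, 17.7], 0.41)]
tube_clamp_lever [([415.7, 181.4, 15.9, 17.5], 0.59)]
side [ 505.6620994  -828.47377217  529.5551872 ]
tube_clamp [([290.1, 218.7, 52.8, 88.3], 0.88)]
spare_clamp [([283.4, 141.2, 41.5, 60.2], 0.86)]
tube_clamp_nut [([306.7, 218.5, 25.7, 15.1], 0.81)]
tube_clamp_lever [([315.0, 230.8, 12.5, 37.8], 0.79)]
```

View pics/top.png

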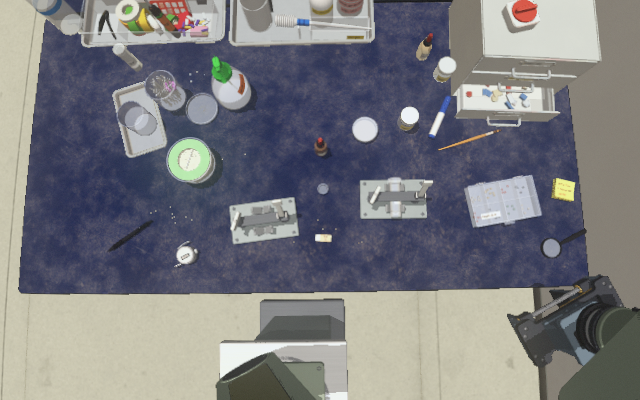

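View pics/side.png

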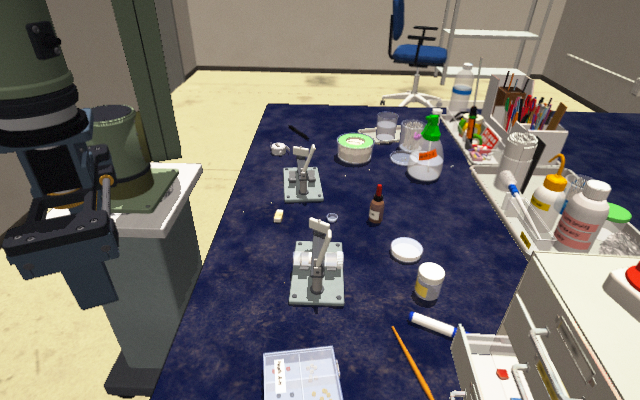

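The tube is in the right-hand clamp in the top view (about 393,199), which is the near one in the side view. Its nut is on the left at (375,196) and its lever on the right at (424,189).

```bash
python3 - <<'E'
from h import *
f=cams.grab_frame("top")
im=np.array(f["color"])[165:235,345:445,::-1]
cv2.imwrite("pics/c1.png",cv2.resize(im,None,fx=8,fy=8,interpolation=cv2.INTER_CUBIC))
for u,v in [(360,181),(427,181),(427,219),(360,219)]: print(onz(f,u,v,12))
for q in ["tube_clamp","tube_clamp_nut"]:
  for d in finder.trace(q,"top")[:1]:
    m=np.array(d["pixels"]).astype(np.uint8)
    c=max(cv2.findContours(m,0,1)[0],key=cv2.contourArea)
    b=cv2.boxPoints(cv2.minAreaRect(c)); z=12 if q=="tube_clamp" else 87
    P=np.array([onz(f,*p,z)[:2] for p in b]); print(q,P.round(1),P.mean(0))
E
```

```text
[ 551.79856196 -203.97751864   12.        ]
[ 548.65968088 -376.88953875   12.        ]
[ 450.42784578 -371.62072853   12.        ]
[ 453.61811874 -201.07293341   12.        ]
tube_clamp [[ 559.7 -201.6]
 [ 556.3 -392.9]
 [ 452.7 -387.1]
 [ 456.2 -198.6]] [ 506.22043034 -295.05768537]
tube_clamp_nut [[ 495.3 -206.5]
 [ 526.9 -239.4]
 [ 512.3 -253. ]
 [ 480.8 -220.1]] [ 503.82183516 -229.77378001]
```

View pics/c1.png

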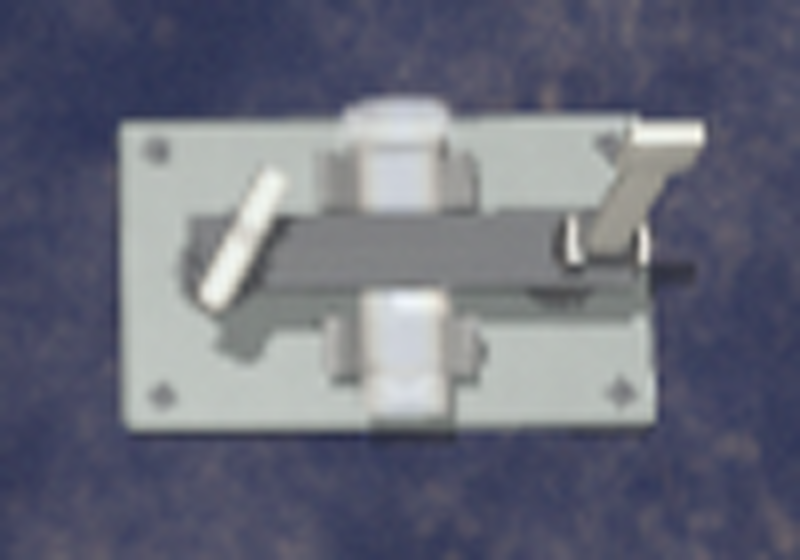

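```bash
python3 - <<'E'
from h import *
s=status.state(); print(s["ee_pos"],s["ee_rot"],s["time_s"],s["gripper_width"],env.finger_overhang)
f=cams.grab_frame("top")
g=lambda u,v,z:onz(f,345+u/8-.44,165+v/8-.44,z)[:2].round(1)
P=np.array([g(120,122,12),g(650,116,12),g(655,425,12),g(128,432,12)]);print(P,P.mean(0))
yd=(P[0]+P[3]-P[1]-P[2]);yd/=np.linalg.norm(yd);print("yaw",np.degrees(np.arctan2(-yd[0],yd[1])))
a,b=g(272,173,87),g(210,303,87);print("bar",a,b,(a+b)/2,np.degrees(np.arctan2(*(a-b)[::-1])))
c=P.mean(0); xd=np.array([yd[1],-yd[0]])
print("nut",c+55*yd,"lever",c-55*yd,"strap",np.degrees(np.arctan2(yd[1],yd[0])))
E
```

```text
[ 252.55796493 -516.56657387  197.18126962] [1.79995910e+02 1.47566812e-03 2.60557799e+01] 0.65 91.37171045984347 14.0
[[ 554.9 -202.9]
 [ 553.8 -374.1]
 [ 453.8 -370.4]
 [ 454.7 -202.5]] [ 504.3   -287.475]
yaw -0.3379245954786689
bar [ 524.  -240.6] [ 485.7 -221. ] [ 504.85 -230.8 ] -27.101066740355527
nut [ 504.62438244 -232.47595659] lever [ 503.97561756 -342.47404341] strap 89.66207540452133
```

{"name": "apply_moves", "arguments": {
  "increments": [
    [1, 0.017, 0.019, 0, 0, 0, 7],
    [1, 0.017, 0.019, 0, 0, 0, 7],
    [1, 0.017, 0.019, 0, 0, 0, 7],
    [1, 0.017, 0.019, 0, 0, 0, 7],
    [1, 0.017, 0.019, 0, 0, 0, 7]
  ]
}}

```text
time_s: 1.12
ee_pos: [338.2, -420.7, 197.2]
ee_rot: [180.0, 0.0, 61.4]
force: [0.7, -0.4, 0.4]
gripper_width: 91.2
gripper_force: 0.0
```

{"name": "apply_moves", "arguments": {
  "increments": [
    [1, 0.017, 0.019, 0, 0, 0, 7],
    [1, 0.017, 0.019, 0, 0, 0, 7],
    [1, 0.017, 0.019, 0, 0, 0, 7],
    [1, 0.017, 0.019, 0, 0, 0, 7],
    [1, 0.017, 0.019, 0, 0, 0, 7]
  ]
}}

```text
time_s: 1.53
ee_pos: [423.3, -325.5, 197.3]
ee_rot: [180.0, 0.0, 96.4]
force: [0.1, 0.2, -0.1]
gripper_width: 91.2
gripper_force: 0.0
```

{"name": "apply_moves", "arguments": {
  "increments": [
    [1, 0.017, 0.019, 0, 0, 0, 7],
    [1, 0.017, 0.019, 0, 0, 0, 7],
    [1, 0.017, 0.019, 0, 0, 0, 7],
    [1, 0.017, 0.019, 0, 0, 0, 7],
    [1, 0.014, 0.019, 0, 0, 0, 7]
  ]
}}

```text
time_s: 1.95
ee_pos: [505.7, -230.5, 197.3]
ee_rot: [180.0, 0.0, 131.4]
force: [0.2, 0.7, 0.7]
gripper_width: 91.4
gripper_force: 0.0
```

{"name": "apply_moves", "arguments": {
  "increments": [
    [0, 0, 0, 0, 0, 0, 7],
    [0, 0, 0, 0, 0, 0, 7],
    [0, 0, 0, 0, 0, 0, 7],
    [0, 0, 0, 0, 0, 0, 1],
    [0, 0, 0, 0, 0, 0, 0]
  ]
}}

```text
time_s: 2.37
ee_pos: [504.6, -231.5, 197.2]
ee_rot: [180.0, 0.0, 152.9]
force: [0.2, 0.2, -0.5]
gripper_width: 60.5
gripper_force: 0.0
```

```bash
python3 - <<'E'
from h import *
f=cams.grab_frame("wrist"); save(f,"w1")
print(-np.array(f["R"]).T@np.array(f["t"]))
for d in finder.trace("tube_clamp_nut","wrist")[:2]:
    m=np.array(d["pixels"]).astype(np.uint8)
    c=max(cv2.findContours(m,0,1)[0],key=cv2.contourArea)
    b=cv2.boxPoints(cv2.minAreaRect(c))
    P=np.array([onz(f,*p,80)[:2] for p in b]); print(d["score"],d["rect"],P.round(1),P.mean(0))
E
```

```text
[ 432.33234876 -195.32741735  383.75374516]
0.57 [307.8, 166.3, 25.1, 50.5] [[ 512.  -257.4]
 [ 479.5 -223.4]
 [ 495.  -208.8]
 [ 528.3 -242.3]] [ 503.71500901 -232.98293084]
```

View pics/w1.png

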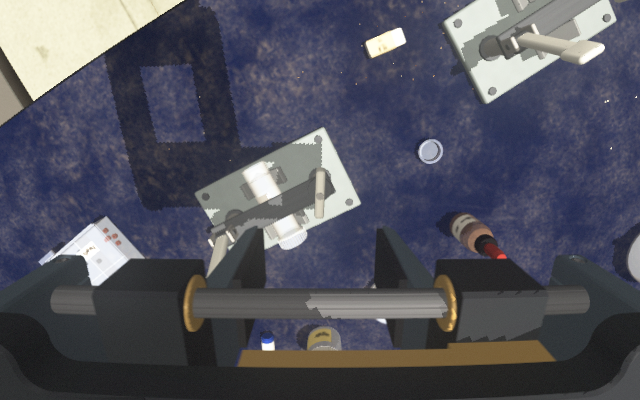

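The bar shows upright in the wrist image from about (321,170) to (319,215), midway between the fingers. I'll check its angle.

```bash
python3 - <<'E'
from h import *
f=cams.grab_frame("wrist")
im=np.array(f["color"])[:,:,::-1]
c=im[120:260,190:370]; cv2.imwrite("pics/w1c.png",cv2.resize(c,None,fx=4.4,fy=4.2857,interpolation=cv2.INTER_CUBIC))
a,b=onz(f,321,170,87)[:2],onz(f,320,194,87)[:2]
print(np.degrees(np.arctan2(*(a-b)[::-1])))
g=cv2.cvtColor(im,cv2.COLOR_BGR2HSV)
m=((g[...,2]>165)&(g[...,1]<70)).astype(np.uint8); m[:160]=0;m[222:]=0;m[:,:306]=0;m[:,336:]=0
n,l,s,ce=cv2.connectedComponentsWithStats(m); 
for i in range(1,n):
  if s[i,4]>40:
    ys,xs=np.where(l==i); print(s[i]); r=cv2.minAreaRect(np.c_[xs,ys].astype(np.float32)); P=np.array([onz(f,*p,87)[:2] for p in cv2.boxPoints(r)]); print(P.round(1),P.mean(0))
E
```

```text
150.61062143050853
[321 160  15  29 222]
[[ 475.9 -216.3]
 [ 481.6 -205.2]
 [ 504.6 -216.6]
 [ 498.8 -227.9]] [ 490.22426198 -216.49988643]
[316 171   9  25 192]
[[ 482.7 -224.8]
 [ 486.  -218.4]
 [ 505.9 -228.5]
 [ 502.6 -235. ]] [ 494.30710263 -226.67064203]
[306 192  30  30 609]
[[ 495.9 -241.8]
 [ 508.  -218.3]
 [ 533.1 -230.7]
 [ 520.7 -254.9]] [ 514.41912634 -236.43544544]
```

View pics/w1c.png

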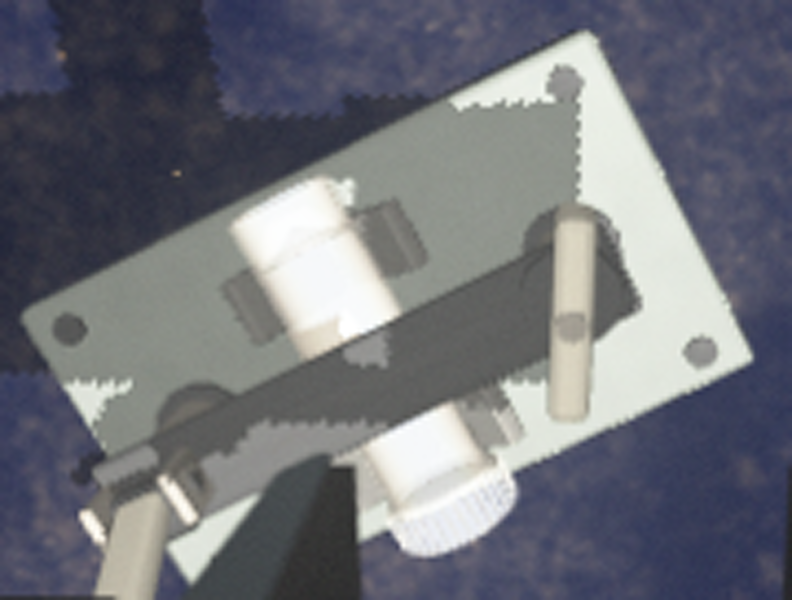

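The bar is centred under the tool and its angle matches the gripper, so I'm descending.

{"name": "apply_moves", "arguments": {
  "increments": [
    [0, 0, 0, -0.03, 0, 0, 0],
    [0, 0, 0, -0.03, 0, 0, 0],
    [0, 0, 0, -0.03, 0, 0, 0],
    [0, 0, 0, -0.02, 0, 0, 0],
    [0, 0, 0, -0.006, 0, 0, 0]
  ]
}}

```text
time_s: 2.93
ee_pos: [502.2, -230.6, 77.8]
ee_rot: [-180.0, -0.4, 153.0]
force: [-1.2, 0.3, 0.3]
gripper_width: 45.7
gripper_force: 0.0
```

{"name": "apply_moves", "arguments": {
  "increments": [
    [-1, 0, 0, 0, 0, 0, 0],
    [-1, 0, 0, 0, 0, 0, 0],
    [-1, 0, 0, 0, 0, 0, 0],
    [-1, 0, 0, 0, 0, 0, 0],
    [-1, 0, 0, 0, 0, 0, 0]
  ],
  "newtons": 15
}}

```text
time_s: 3.35
ee_pos: [505.4, -231.9, 82.5]
ee_rot: [180.0, 0.2, 153.0]
force: [0.6, 0.1, -0.9]
gripper_width: 15.4
gripper_force: 0.0
```

{"name": "apply_moves", "arguments": {
  "increments": [
    [-1, 0, 0, 0, 0, 0, 0],
    [-1, 0, 0, 0, 0, 0, 0],
    [-1, 0, 0, 0, 0, 0, 0],
    [-1, 0, 0, 0, 0, 0, 0]
  ]
}}

```text
time_s: 3.68
ee_pos: [504.6, -231.6, 81.3]
ee_rot: [180.0, 0.0, 153.1]
force: [0.3, 0.7, 0.8]
gripper_width: 0.4
gripper_force: 0.0
```

The gripper closed on nothing, so I'm taking a look.

```bash
python3 - <<'E'
from h import *
f=cams.grab_frame("side"); 
im=np.array(f["color"])[180:330,220:420,::-1]
cv2.imwrite("pics/s2.png",cv2.resize(im,None,fx=4,fy=4,interpolation=cv2.INTER_CUBIC))
print(proj(f,[[504.6,-231.6,81.3],[504.6,-231.6,67.3]]))
f=cams.grab_frame("wrist");save(f,"w2")
E
```

```text
[[318.58127963 222.94859836]
 [318.43846598 228.54692633]]
```

View pics/s2.png

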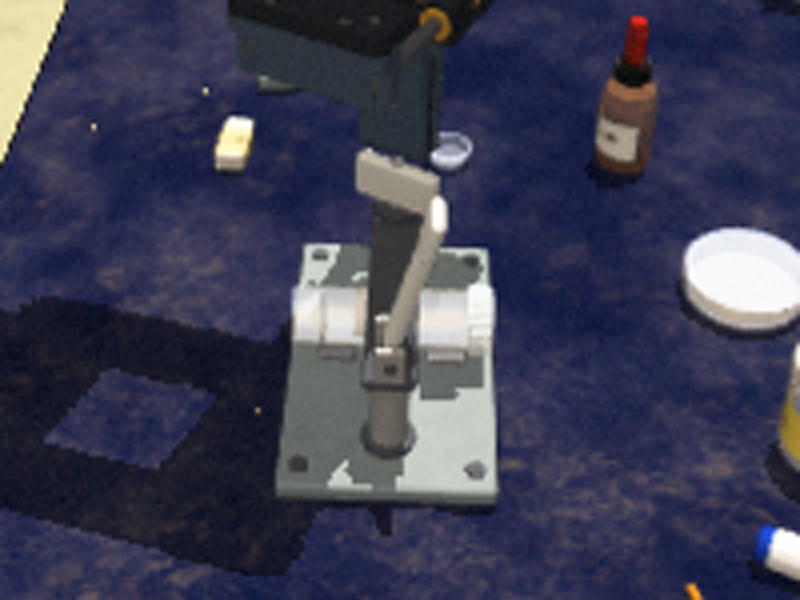

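View pics/w2.png

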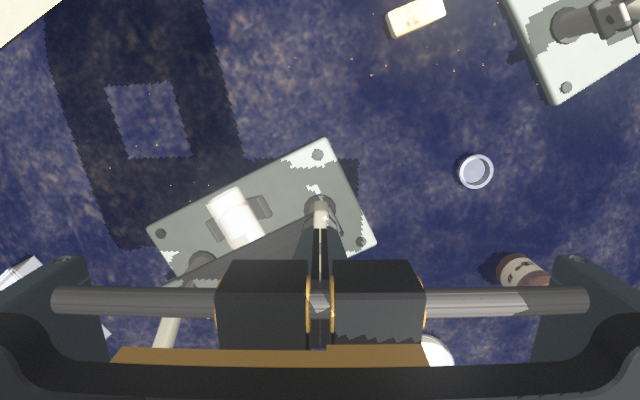

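```bash
python3 - <<'E'
from h import *
s=status.state(); print(s["ee_pos"],s["gripper_width"],s["gripper_force"],s["force"])
n=np.array([504.3,-231.5,0]); d=np.array([np.cos(np.radians(-27)),np.sin(np.radians(-27)),0])
tp=np.array(s["ee_pos"])-[0,0,14]
X=[n+23*d+[0,0,87],n-23*d+[0,0,87],n+23*d+[0,0,63],n-23*d+[0,0,63],tp+16*d,tp-16*d]
out=[]
for c,(y,x,h,w) in {"side":(200,285,75,66),"wrist":(165,280,100,88)}.items():
    f=cams.grab_frame(c); im=np.array(f["color"])[:,:,::-1].copy()
    p=proj(f,X); print(c,p.round(1).tolist()); k=600/h
    o=cv2.resize(im[y:y+h,x:x+w],None,fx=k,fy=k,interpolation=cv2.INTER_CUBIC)[:600,:398]
    for i,q in enumerate(p): cv2.circle(o,tuple(int(v) for v in (q+.5-[x,y])*k),4,(0,0,255) if i<4 else (0,255,0),-1)
    out.append(cv2.copyMakeBorder(o,0,600-o.shape[0],0,398-o.shape[1],0))
    for q in ["tube_clamp_nut"]: print([(r["rect"],r["score"]) for r in finder.boxes_of(q,c)])
cv2.imwrite("pics/m1.png",np.hstack(out))
E
```

```text
[ 504.56106562 -231.54443841   81.19310539] 0.45768020579709917 0.0 [ 0.2147128  -0.22849667 -0.25757983]
side [[328.9, 224.1], [308.3, 217.2], [328.5, 233.7], [308.3, 226.8], [325.5, 231.0], [311.4, 226.2]]
[([307.4, 221.1, 23.3, 10.6], 0.73)]
wrist [[320.5, 281.8], [320.6, 209.5], [320.4, 263.8], [320.5, 198.0], [320.5, 257.4], [320.6, 210.9]]
[([299.0, 200.2, 39.4, 79.5], 0.6)]
```

View pics/m1.png

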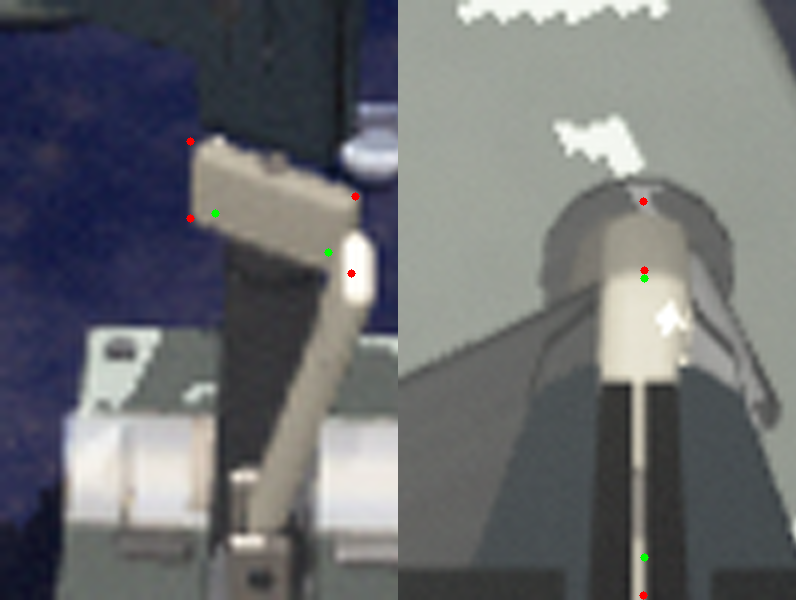

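The wrist crop shows the closed fingers lying over the bar's top face instead of beside it. The fingertips may be shorter than stated, so I'll work out their height from the first wrist picture.

```bash
python3 - <<'E'
from h import *
s=status.state(); f=cams.grab_frame("wrist"); print(np.array(f["intrinsics"])[0,0], -np.array(f["R"]).T@np.array(f["t"]))
p=np.array(s["ee_pos"]); a=np.radians(-27); d=np.array([np.cos(a),np.sin(a),0]); e=np.array([-d[1],d[0],0])
for up in (-14,0,5,10,20):
  print(up,[proj(f,[p+[0,0,up]-w*d+sg*30.25*e])[0].round(0).tolist() for w in (16,11) for sg in (-1,1)])
im=cv2.imread("pics/w1.png"); g=im.astype(int).sum(2)
for r in (226,230,235,240,250,260): print(r,''.join('#' if v<190 else '.' for v in g[r,225:420]))
E
```

```text
335.85690578505853 [ 432.24433836 -195.51982085  267.69216829]
-14 [[272.0, 211.0], [369.0, 211.0], [273.0, 218.0], [368.0, 218.0]]
0 [[269.0, 218.0], [372.0, 218.0], [270.0, 226.0], [372.0, 226.0]]
5 [[268.0, 221.0], [373.0, 221.0], [268.0, 229.0], [373.0, 229.0]]
10 [[267.0, 224.0], [375.0, 224.0], [267.0, 232.0], [374.0, 232.0]]
20 [[264.0, 231.0], [378.0, 231.0], [264.0, 239.0], [377.0, 239.0]]
226 .................................................................................................................................................................................##.#.###..########
230 ................................######..................................................................................................................#########.............##.###############..#
235 .............................#########.............................................................................................#...................#############......#..#.##...#######.#.##.#.
240 ..........................############...........................................................................................#.............###.#.#.###############..........####..#.#.##.......
250 .....................###################..................................................................................#....#......................#####################.......#.#..#...........
260 ...............#########################.................................................................................#............................##########################..#....#.##...#....
```

Three things agree: the empty grasp, the side view and the tip spacing all put the real fingertips at least 6 mm above the reported TCP, probably about 19 mm. Going down to TCP z 61 therefore keeps the tips above z 67.

{"name": "apply_moves", "arguments": {
  "increments": [
    [0, 0, 0, 0, 0, 0, 0],
    [0, 0, 0, 0, 0, 0, 0],
    [0, 0, 0, 0, 0, 0, 0],
    [0, 0, 0, 0, 0, 0, 0],
    [0, 0, 0, 0, 0, 0, 0]
  ]
}}

```text
time_s: 4.45
ee_pos: [504.6, -231.6, 81.2]
ee_rot: [180.0, -0.0, 153.1]
force: [-0.4, -0.1, -0.0]
gripper_width: 31.0
gripper_force: 0.0
```

{"name": "apply_moves", "arguments": {
  "increments": [
    [0, 0, 0, 0, 0, 0, 0],
    [0, 0, 0, 0, 0, 0, 0],
    [0, 0, 0, 0, 0, 0, 0],
    [0, 0, 0, -0.005, 0, 0, 0],
    [0, 0, 0, -0.005, 0, 0, 0]
  ]
}}

```text
time_s: 4.87
ee_pos: [504.8, -231.7, 71.1]
ee_rot: [180.0, 0.0, 153.1]
force: [-0.7, 0.6, -1.0]
gripper_width: 45.4
gripper_force: 0.0
```

{"name": "apply_moves", "arguments": {
  "increments": [
    [0, 0, 0, -0.005, 0, 0, 0],
    [0, 0, 0, -0.005, 0, 0, 0],
    [0, 0, 0, 0, 0, 0, 0]
  ]
}}

```text
time_s: 5.12
ee_pos: [503.7, -231.1, 59.7]
ee_rot: [180.0, -0.2, 153.1]
force: [1.0, -0.1, -0.5]
gripper_width: 45.6
gripper_force: 0.0
```

```bash
python3 - <<'E'
from h import *
f=cams.grab_frame("wrist"); s=status.state(); print(s["ee_pos"],s["gripper_width"])
p=np.array(s["ee_pos"]); a=np.radians(-27); d=np.array([np.cos(a),np.sin(a),0]); e=np.array([-d[1],d[0],0]); w=s["gripper_width"]/2
for up in (-14,0,10,20,30): print(up,[proj(f,[p+[0,0,up]-16*d+sg*w*e])[0].round(0).tolist() for sg in (-1,1)])
o=np.array(f["color"])[165:305,226:414,::-1]
o=cv2.resize(o,None,fx=4.2,fy=4.2,interpolation=cv2.INTER_CUBIC)
f2=cams.grab_frame("side"); 
cv2.imwrite("pics/w3.png",o)
E
```

```text
[ 504.01412481 -231.27560204   60.25392148] 45.41437476016295
-14 [[284.0, 212.0], [357.0, 212.0]]
0 [[282.0, 219.0], [359.0, 219.0]]
10 [[280.0, 225.0], [361.0, 225.0]]
20 [[278.0, 231.0], [364.0, 232.0]]
30 [[276.0, 239.0], [366.0, 239.0]]
```

View pics/w3.png

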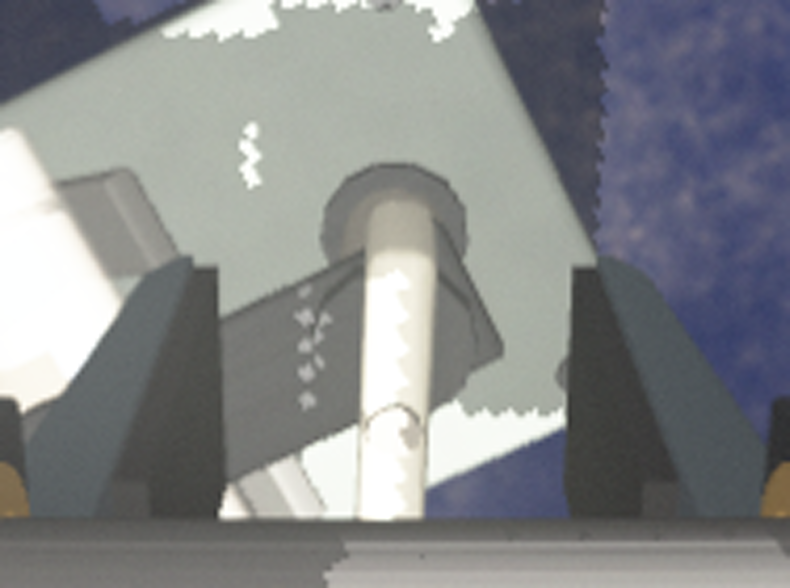

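The pad corners sit at about (278,229) and (362,229), which puts the real fingertips about 17 mm above the reported TCP. The bar is centred between the pads, so I'll go 8 mm lower and pinch.

{"name": "apply_moves", "arguments": {
  "increments": [
    [0, 0, 0, -0.004, 0, 0, 0],
    [0, 0, 0, -0.004, 0, 0, 0],
    [-1, 0, 0, 0, 0, 0, 0],
    [-1, 0, 0, 0, 0, 0, 0],
    [-1, 0, 0, 0, 0, 0, 0]
  ],
  "newtons": 15
}}

```text
time_s: 5.63
ee_pos: [504.6, -231.6, 53.2]
ee_rot: [180.0, 0.0, 153.1]
force: [-0.7, -0.0, -0.1]
gripper_width: 28.5
gripper_force: 0.0
```

{"name": "apply_moves", "arguments": {
  "increments": [
    [-1, 0, 0, 0, 0, 0, 0],
    [-1, 0, 0, 0, 0, 0, 0],
    [-1, 0, 0, 0, 0, 0, 0],
    [-1, 0, 0, 0, 0, 0, 0],
    [-1, 0, 0, 0, 0, 0, 0]
  ]
}}

```text
time_s: 6.05
ee_pos: [504.7, -231.7, 53.3]
ee_rot: [-180.0, 0.0, 153.1]
force: [0.3, -0.3, 1.8]
gripper_width: 8.7
gripper_force: 15.0
```

Gripped at 8.7 mm. Turning 63.4° clockwise.

{"name": "apply_moves", "arguments": {
  "increments": [
    [-1, 0, 0, 0, 0, 0, -6],
    [-1, 0, 0, 0, 0, 0, -6],
    [-1, 0, 0, 0, 0, 0, -6],
    [-1, 0, 0, 0, 0, 0, -6],
    [-1, 0, 0, 0, 0, 0, -6]
  ]
}}

```text
time_s: 6.47
ee_pos: [504.7, -231.7, 53.3]
ee_rot: [180.0, 0.0, 122.8]
force: [-0.2, -0.1, 0.1]
gripper_width: 8.8
gripper_force: 15.0
```

{"name": "apply_moves", "arguments": {
  "increments": [
    [-1, 0, 0, 0, 0, 0, -6],
    [-1, 0, 0, 0, 0, 0, -6],
    [-1, 0, 0, 0, 0, 0, -6],
    [-1, 0, 0, 0, 0, 0, -6],
    [-1, 0, 0, 0, 0, 0, -6]
  ]
}}

```text
time_s: 6.88
ee_pos: [504.8, -231.7, 53.3]
ee_rot: [180.0, 0.0, 92.8]
force: [0.0, -0.4, 1.0]
gripper_width: 8.8
gripper_force: 15.0
```

{"name": "apply_moves", "arguments": {
  "increments": [
    [-1, 0, 0, 0, 0, 0, -3.4],
    [-1, 0, 0, 0, 0, 0, 0],
    [-1, 0, 0, 0, 0, 0, 0],
    [-1, 0, 0, 0, 0, 0, 0]
  ]
}}

```text
time_s: 7.22
ee_pos: [504.8, -231.7, 53.3]
ee_rot: [180.0, 0.0, 89.7]
force: [0.3, -0.5, 0.9]
gripper_width: 9.0
gripper_force: 15.0
```

The nut is turned. Now I release, lift, and move over to the -x side of the lever while closing the fingers.

{"name": "apply_moves", "arguments": {
  "increments": [
    [0, 0, 0, 0, 0, 0, 0],
    [0, 0, 0, 0, 0, 0, 0],
    [0, 0, 0, 0, 0, 0, 0],
    [0, 0, 0, 0, 0, 0, 0],
    [0, 0, 0, 0.02, 0, 0, 0]
  ]
}}

```text
time_s: 7.63
ee_pos: [501.9, -230.3, 70.1]
ee_rot: [-179.6, -0.2, 89.7]
force: [-0.0, 0.7, -0.0]
gripper_width: 39.4
gripper_force: 0.0
```

{"name": "apply_moves", "arguments": {
  "increments": [
    [0, 0, 0, 0.03, 0, 0, 0],
    [0, 0, 0, 0.03, 0, 0, 0],
    [0, 0, 0, 0.03, 0, 0, 0],
    [0, 0, 0, 0.027, 0, 0, 0],
    [0, 0, 0, 0, 0, 0, 0]
  ]
}}

```text
time_s: 8.05
ee_pos: [507.6, -233.0, 196.2]
ee_rot: [179.4, 0.3, 89.7]
force: [1.2, -0.0, 0.2]
gripper_width: 45.4
gripper_force: 0.0
```

{"name": "apply_moves", "arguments": {
  "increments": [
    [-1, -0.008, -0.025, 0, 0, 0, 0],
    [-1, -0.008, -0.025, 0, 0, 0, 0],
    [-1, -0.008, -0.025, 0, 0, 0, 0],
    [-1, -0.008, -0.025, 0, 0, 0, 0],
    [-1, -0.003, -0.011, 0, 0, 0, 0]
  ]
}}

```text
time_s: 8.47
ee_pos: [468.3, -344.9, 189.4]
ee_rot: [-179.9, 0.0, 89.6]
force: [0.4, 0.1, -0.2]
gripper_width: 14.9
gripper_force: 0.0
```

{"name": "apply_moves", "arguments": {
  "increments": [
    [-1, 0, 0, 0, 0, 0, 0],
    [-1, 0, 0, 0, 0, 0, 0],
    [-1, 0, 0, 0, 0, 0, 0],
    [-1, 0, 0, 0, 0, 0, 0],
    [-1, 0, 0, 0, 0, 0, 0]
  ]
}}

```text
time_s: 8.88
ee_pos: [470.0, -341.4, 190.2]
ee_rot: [180.0, -0.0, 89.7]
force: [-0.1, -0.7, 0.6]
gripper_width: 0.3
gripper_force: 0.0
```

```bash
python3 - <<'E'
from h import *
s=status.state(); print(s["ee_pos"],s["gripper_width"])
f=cams.grab_frame("side")
for d in finder.trace("tube_clamp_lever","side")[:1]:
    print(d["score"],d["rect"])
print([(q,proj(f,[[504+80*np.cos(q),-342.5,68+80*np.sin(q)]])[0].round(1).tolist()) for q in (1.1,1.2,1.3,1.45)])
n=np.array([504.4,-231.7,0]);print(proj(f,[n+[0,23,87],n-[0,23,-87]]).round(1).tolist())
a=cv2.resize(np.array(f["color"])[190:310,275:365,::-1],None,fx=4.4,fy=4.4,interpolation=cv2.INTER_CUBIC)
f=cams.grab_frame("top")
b=cv2.resize(np.array(f["color"])[165:235,350:440,::-1],None,fx=4.4,fy=4.4,interpolation=cv2.INTER_CUBIC)
b=cv2.copyMakeBorder(b,0,a.shape[0]-b.shape[0],0,0,0)
cv2.imwrite("pics/m2.png",np.hstack([a,b]))
E
```

```text
[ 470.04188005 -341.42745464  190.22293117] 0.2686762712660364
0.72 [314.8, 228.8, 12.5, 40.2]
[(1.1, [339.8, 235.8]), (1.2, [335.4, 234.1]), (1.3, [330.9, 232.8]), (1.45, [323.8, 231.5])]
[[318.7, 213.9], [318.3, 227.8]]
```

View pics/m2.png

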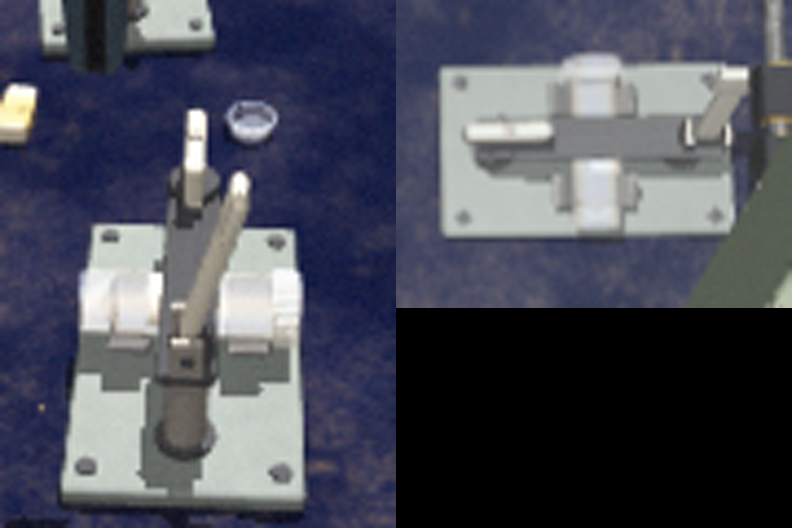

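The bar is now parallel to the strap in both views. The lever tip at about (330,230) in the side image gives an angle near 1.3 rad. Next I descend behind the lever and follow its arc.

{"name": "apply_moves", "arguments": {
  "increments": [
    [-1, 0, 0, -0.02, 0, 0, 0],
    [-1, 0, 0, -0.02, 0, 0, 0],
    [-1, 0, 0, -0.02, 0, 0, 0],
    [-1, 0, 0, -0.019, 0, 0, 0],
    [-1, 0, 0, 0, 0, 0, 0]
  ]
}}

```text
time_s: 9.45
ee_pos: [467.5, -340.6, 107.5]
ee_rot: [-179.7, -0.3, 89.7]
force: [-0.8, 0.9, -0.8]
gripper_width: 0.1
gripper_force: 0.0
```

{"name": "apply_moves", "arguments": {
  "increments": [
    [-1, 0.008, 0, 0, 0, 0, 0],
    [-1, 0.008, 0, 0, 0, 0, 0],
    [-1, 0.008, 0, 0, 0, 0, 0],
    [-1, 0.007, 0, -0.001, 0, 0, 0],
    [-1, 0.007, 0, -0.002, 0, 0, 0]
  ]
}}

```text
time_s: 9.87
ee_pos: [509.1, -343.0, 109.4]
ee_rot: [179.9, 0.1, 89.7]
force: [-1.5, -0.4, 2.9]
gripper_width: 0.6
gripper_force: 1.1
```

{"name": "apply_moves", "arguments": {
  "increments": [
    [-1, 0.006, 0, -0.002, 0, 0, 0],
    [-1, 0.005, 0, -0.002, 0, 0, 0],
    [-1, 0, 0, 0, 0, 0, 0]
  ]
}}

```text
time_s: 10.12
ee_pos: [519.6, -342.5, 103.8]
ee_rot: [180.0, 0.0, 89.7]
force: [-0.2, 0.2, -0.8]
gripper_width: 0.6
gripper_force: 0.0
```

Contact is made and the force is low. Continuing along the arc.

{"name": "apply_moves", "arguments": {
  "increments": [
    [-1, 0.005, 0, -0.003, 0, 0, 0],
    [-1, 0.005, 0, -0.004, 0, 0, 0],
    [-1, 0.004, 0, -0.004, 0, 0, 0],
    [-1, 0.004, 0, -0.004, 0, 0, 0],
    [-1, 0.003, 0, -0.005, 0, 0, 0]
  ]
}}

```text
time_s: 10.53
ee_pos: [540.6, -342.8, 84.1]
ee_rot: [179.9, 0.0, 89.7]
force: [1.0, 0.1, 3.3]
gripper_width: 0.4
gripper_force: 1.3
```

{"name": "apply_moves", "arguments": {
  "increments": [
    [-1, 0.003, 0, -0.005, 0, 0, 0],
    [-1, 0.002, 0, -0.005, 0, 0, 0],
    [-1, 0.002, 0, -0.005, 0, 0, 0],
    [-1, 0.001, 0, -0.004, 0, 0, 0],
    [-1, 0.001, 0, -0.003, 0, 0, 0]
  ]
}}

```text
time_s: 10.95
ee_pos: [548.7, -342.6, 61.5]
ee_rot: [180.0, -0.0, 89.7]
force: [0.3, -0.7, 1.8]
gripper_width: 0.3
gripper_force: 1.2
```

```bash
python3 - <<'E'
from h import *
s=status.state(); print(s["ee_pos"],s["force"])
f=cams.grab_frame("side")
for d in finder.trace("tube_clamp_lever","side")[:1]: print(d["score"],d["rect"])
print([(q,proj(f,[[504+80*np.cos(q),-342.5,68+80*np.sin(q)]])[0].round(1).tolist()) for q in (0,.1,.2,.4,.6,1)])
E
```

```text
[ 548.71783975 -342.58761642   61.51305462] [ 0.25530138 -0.7459715   1.81126806]
0.59 [313.9, 259.0, 49.8, 12.2]
[(0, [362.6, 268.2]), (0.1, [362.7, 264.8]), (0.2, [362.4, 261.5]), (0.4, [360.4, 254.7]), (0.6, [356.6, 248.4]), (1, [343.8, 237.8])]
```

Nearly flat. I'll press down in small steps until the force rises.

{"name": "apply_moves", "arguments": {
  "increments": [
    [-1, 0.005, 0, -0.002, 0, 0, 0],
    [-1, 0.005, 0, -0.002, 0, 0, 0],
    [-1, 0, 0, -0.002, 0, 0, 0],
    [-1, 0, 0, 0, 0, 0, 0]
  ]
}}

```text
time_s: 11.38
ee_pos: [559.4, -342.5, 56.4]
ee_rot: [179.9, 0.0, 89.7]
force: [1.3, -0.1, 1.5]
gripper_width: 0.4
gripper_force: 0.9
```

{"name": "apply_moves", "arguments": {
  "increments": [
    [-1, 0, 0, -0.002, 0, 0, 0],
    [-1, 0, 0, 0, 0, 0, 0]
  ]
}}

```text
time_s: 11.55
ee_pos: [559.5, -342.6, 56.2]
ee_rot: [179.9, 0.0, 89.7]
force: [-0.1, 2.2, 9.5]
gripper_width: 0.7
gripper_force: 5.1
```

{"name": "apply_moves", "arguments": {
  "increments": [
    [-1, 0, 0, -0.002, 0, 0, 0],
    [-1, 0, 0, 0, 0, 0, 0],
    [-1, 0, 0, 0, 0, 0, 0]
  ]
}}

```text
time_s: 11.8
ee_pos: [559.5, -342.6, 55.9]
ee_rot: [179.8, 0.1, 89.7]
force: [-3.2, 3.0, 18.5]
gripper_width: 0.3
gripper_force: 9.0
```

```bash
python3 - <<'E'
from h import *
s=status.state(); print(s["ee_pos"],s["force"])
f=cams.grab_frame("side")
for d in finder.trace("tube_clamp_lever","side")[:1]: print(d["score"],d["rect"])
E
```

```text
[ 559.51506384 -342.62719      55.86834251] [-3.18758686  3.0274547  18.54336484]
0.5 [314.2, 260.1, 46.6, 14.4]
```

That is a hard stop: 18 N with only 0.3 mm of movement. Lifting off.

{"name": "apply_moves", "arguments": {
  "increments": [
    [-1, 0, 0, 0.01, 0, 0, 0],
    [-1, 0, 0, 0.03, 0, 0, 0],
    [-1, 0, 0, 0.035, 0, 0, 0],
    [-1, 0, 0, 0.035, 0, 0, 0],
    [-1, 0, 0, 0.03, 0, 0, 0]
  ]
}}

```text
time_s: 12.32
ee_pos: [558.8, -342.6, 194.2]
ee_rot: [179.9, 0.0, 89.7]
force: [0.0, -0.1, 0.5]
gripper_width: 0.6
gripper_force: 0.0
```

{"name": "apply_moves", "arguments": {
  "increments": [
    [-1, -0.02, -0.03, 0.01, 0, 0, 0],
    [-1, -0.02, -0.03, 0, 0, 0, 0],
    [-1, -0.02, -0.03, 0, 0, 0, 0],
    [-1, 0, 0, 0, 0, 0, 0],
    [-1, 0, 0, 0, 0, 0, 0]
  ]
}}

```text
time_s: 12.73
ee_pos: [497.4, -433.8, 201.6]
ee_rot: [-180.0, -0.0, 89.5]
force: [0.1, 0.1, 0.4]
gripper_width: 0.5
gripper_force: 0.0
```

```bash
python3 - <<'E'
from h import *
s=status.state(); print(s["ee_pos"],s["force"])
f=cams.grab_frame("side")
for n in ("tube_clamp_lever","tube_clamp_nut"):
  for d in finder.trace(n,"side")[:1]:
    print(n,d["score"],d["rect"]); m=np.array(d["pixels"])
    if "lever" in n:
      for c in range(318,364,6): r=np.where(m[:,c])[0]; print(c,(r.min(),r.max()) if len(r) else None)
print([(q,r,proj(f,[[504+r*np.cos(q)-z*np.sin(q),-342.5,68+r*np.sin(q)+z*np.cos(q)] for z in (4,-4)]).round(1).tolist()) for q in (0,.1) for r in (40,70)])
f=cams.grab_frame("top")
for n in ("tube_clamp_nut","tube_clamp_lever"):
  for d in finder.trace(n,"top")[:1]:
    c=max(cv2.findContours(np.array(d["pixels"]).astype(np.uint8),0,1)[0],key=cv2.contourArea); print(n,d["rect"],cv2.minAreaRect(c))
E
```

```text
[ 497.42056002 -433.79926177  201.59099351] [0.09342472 0.14701713 0.42119329]
tube_clamp_lever 0.78 [317.4, 259.3, 44.4, 15.0]
318 (np.int64(262), np.int64(267))
324 (np.int64(262), np.int64(271))
330 (np.int64(263), np.int64(271))
336 (np.int64(263), np.int64(270))
342 (np.int64(263), np.int64(270))
348 (np.int64(264), np.int64(270))
354 (np.int64(263), np.int64(272))
360 (np.int64(263), np.int64(272))
[(0, 40, [[339.9, 265.9], [339.7, 269.3]]), (0, 70, [[357.0, 266.4], [356.7, 269.7]]), (0.1, 40, [[339.7, 264.2], [339.9, 267.6]]), (0.1, 70, [[356.9, 263.4], [357.0, 266.8]])]
tube_clamp_lever [414.8, 163.5, 10.0, 38.6] ((418.5, 180.5), (35.0, 9.0), 90.0)
```

The lever's centre rows stay level at about 267 along its length, so it is flat, and the arm is clear of everything.

```bash
python3 -c "
from h import *
print(env.job_done())"
```

```text
the job is handed in; nothing more can be done
None
```

I turned the wing nut in line with the strap first, then pressed the cam lever down flat to its stop, without going near the empty clamp, and handed the job in at about 13 s; no verdict came back.

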